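# Weigh two sealed sample canisters and load the heavier one

## Task

Set the two canisters gently on opposite trays of the balance, one each, and let go so that the beam shows which side drops. Then take the canister that dropped and lower it gently, upright, fully home into the pocket of the loading block, feeling along for the orange fence and never pushing or dropping it hard, and leave the lighter canister standing on its tray. Leave everything else on the bench alone.

Things in the scene. Friction and masses are not known exactly. Their poses are not given: they have to be found in the camera images.
- canister_green: Sealed square white canister with a green cap, 36 x 36 mm, 64 mm tall. Origin: centre of the underside; z up, x and y square to its side faces. A hidden slug inside, loose by 1 mm. Total 60 to 165 g: one of the two canisters weighs about twice the other, and which one varies; only weighing tells.
- canister_blue: The same canister with a blue cap: same size, same origin and axes.
- balance: Pivot balance, fixed to the bench. Origin: centre of the underside of its 110 x 150 mm grey base; y runs along the level beam towards the left tray. The beam pivots 72 mm above the bench about the x axis; two shallow square trays, centred 110 mm out on each side. A small white scale plate stands at the centre on the +x side, up to 115 mm high.
- beam (a joint): Tilt of the beam (rad) about the balance's x: 0 level, positive: left tray up, right tray down. Sprung to level (0.8 N m per rad), damped, stops at +-0.26. One canister alone tilts it by about 0.1 (lighter) or 0.2 (heavier); with both on it rests within a second about 0.1 off level towards the heavier; a canister tilts with its tray.
- pan_left (a point): Centre of the tray surface of the left tray (balance +y end); moves and tilts with the beam; 84 mm above the bench when level. Tray inside 56 x 56 mm with a rim 6 mm high.
- pan_right (a point): The same for the right tray (balance -y end).
- loader: Loading block, fixed: blue base plate 84 (x) x 130 (y) x 15 mm. Origin: under the middle of its -y end, z up. On it an aluminium nest, 55 x 55 mm, with a square pocket 39 x 39 mm, floor 20 mm and rim 36 mm above the bench. Its x edges have sloping lead-ins up to 44 mm above the bench. Fingers on the canister's two x faces, 30 mm or more above its underside, clear the nest.
- loader_mid (a point): Centre of the loader plate at pocket rim height, 36 mm above the bench; axes as the loader. The pocket's centre has x = 0 here, but along y the nest was clamped up to 20 mm either way of this point; that offset is not measured and must be felt with the held canister at the orange fence.
- loader_fence (a point): Nominal middle of the top edge of the orange fence's inner face, 52 mm above the bench; the true fence is up to 20 mm either way in y. The fence is 39 mm wide (x), stands along the pocket's +y edge, its inner face flush with the pocket's +y wall (19.5 mm from the pocket's centre), and holds firm past 30 N.
- bottle: Bystander, to be left alone: amber glass bottle, green cap, 72 diameter, 170 tall mm. Origin: centre of the underside.
- bell: Bystander, to be left alone: small dark bronze bell, 68 diameter, 70 tall mm. Origin: centre of the underside.
- brush: Bystander, to be left alone: cleaning brush lying flat.
- dish: Bystander, to be left alone: white shallow dish, 84 diameter, 18 tall mm. Origin: centre of the underside.
- weight: Bystander, to be left alone: brass weight with a knob, 32 diameter, 42 tall mm. Origin: centre of the underside.
- beaker: Bystander, to be left alone: glass beaker, 64 diameter, 75 tall mm. Origin: centre of the underside.
Things that resemble listed ones, but are neither listed nor needed, are in the scene too. Several things have the shape of the loader; the one meant has the colours described above.

How it is judged (in metres and radians):
On the way, in this order (a step that is already met when the one before it is completed fails the run):
1. one canister stands on each tray, both let go, and the beam has come to rest tilted to the heavier side (((distance between canister_green and pan_left below 0.02 m and distance between canister_blue and pan_right below 0.02 m) or (distance between canister_blue and pan_left below 0.02 m and distance between canister_green and pan_right below 0.02 m)) and (value of joint beam between 0.05 and 0.2 rad or value of joint beam between -0.2 and -0.05 rad) and velocity of joint beam between -0.05 and 0.05 rad/s and contact force between the fingers and canister_green below 0.05 N and contact force between the fingers and canister_blue below 0.05 N), for 0.3 s.
2. one canister is fully home in the pocket, the other still on a tray ((((z of canister_green in the frame of loader between 0.017 and 0.0225 m and x of canister_green in the frame of loader between -0.006 and 0.006 m and horizontal distance between canister_green and loader_mid below 0.025 m and angle between canister_green's own z axis and vertical below 0.07 rad) and (distance between canister_blue and pan_left below 0.02 m or distance between canister_blue and pan_right below 0.02 m)) or ((z of canister_blue in the frame of loader between 0.017 and 0.0225 m and x of canister_blue in the frame of loader between -0.006 and 0.006 m and horizontal distance between canister_blue and loader_mid below 0.025 m and angle between canister_blue's own z axis and vertical below 0.07 rad) and (distance between canister_green and pan_left below 0.02 m or distance between canister_green and pan_right below 0.02 m)))), for 0.2 s.
At the end, for the whole second after the job is handed in: The heavier canister is upright (0.07 rad) in the pocket, underside within 2.5 mm of the pocket floor; the lighter one stands within 20 mm of a tray's centre, so the beam rests 0.05 to 0.15 rad off level (the heavier would tilt it more). Both are released and at rest ((((z of canister_green in the frame of loader between 0.017 and 0.0225 m and x of canister_green in the frame of loader between -0.006 and 0.006 m and horizontal distance between canister_green and loader_mid below 0.025 m and angle between canister_green's own z axis and vertical below 0.07 rad) and (distance between canister_blue and pan_left below 0.02 m or distance between canister_blue and pan_right below 0.02 m) and angle between canister_blue's own z axis and vertical below 0.25 rad and linear speed of each of canister_green, canister_blue below 0.02 m/s) or ((z of canister_blue in the frame of loader between 0.017 and 0.0225 m and x of canister_blue in the frame of loader between -0.006 and 0.006 m and horizontal distance between canister_blue and loader_mid below 0.025 m and angle between canister_blue's own z axis and vertical below 0.07 rad) and (distance between canister_green and pan_left below 0.02 m or distance between canister_green and pan_right below 0.02 m) and angle between canister_green's own z axis and vertical below 0.25 rad and linear speed of each of canister_green, canister_blue below 0.02 m/s)) and (value of joint beam between 0.05 and 0.15 rad or value of joint beam between -0.15 and -0.05 rad) and velocity of joint beam between -0.05 and 0.05 rad/s and contact force between the fingers and canister_green below 0.05 N and contact force between the fingers and canister_blue below 0.05 N); the robot touches nothing.
It fails at once if a canister is pushed against or dropped on the loading block with more than 30 N (contact force between any of canister_green, canister_blue and loader above 30 N).
It fails at once if a canister is pushed or dropped on the balance with more than 20 N (contact force between any of canister_green, canister_blue and balance above 20 N).
It fails at once if a canister is dropped into the loading block: let go there and falling faster than 0.25 m/s (some 3 mm of fall) ((horizontal distance between canister_green and loader_mid below 0.06 m and contact force between the fingers and canister_green below 0.05 N and linear speed of canister_green above 0.25 m/s) or (horizontal distance between canister_blue and loader_mid below 0.06 m and contact force between the fingers and canister_blue below 0.05 N and linear speed of canister_blue above 0.25 m/s)).
It fails at once if a canister is tipped (more than 0.45 rad) (angle between any of canister_green, canister_blue's own z axis and vertical above 0.45 rad).
It fails at once if a bystander is moved by more than 15 mm (distance of any of bottle, bell, brush, dish, weight, beaker from where it was at the start of the episode above 0.015 m).
It also fails if it takes over 72 s, if anything falls off the work surface, if the arm or the gripper's body presses on something with over 40 N, if the wrist force passes 120 N, or if a joint passes its speed limit or range.

## Robot

A 7-joint arm with a two-finger parallel gripper is mounted at the origin on the work surface. World frame = base frame: x ahead of the robot, y to its left, z up, the work surface at z = 0. Lengths are in mm, angles in rad, forces in N, time in s.
With the tool pointing down it reaches from about 400 to 875 mm from the base axis. Payload 4.4 kg.
Tool frame: the origin (TCP) lies midway between the tips of the shut fingers; the grasp point (between the pads) lies 19 mm behind it; z points along the fingers, y is the line along which they close (so a half turn about z gives the same grasp; the last joint's range is limited). The gripper opens to 85 mm and grips with 20 to 120 N. Pads are 22 mm wide; open, the fingers measure 114 mm over their backs; the gripper's body (76 mm by 85 mm) begins 54 mm behind the grasp point. The pads swing forward as they close: fully open they stand 13 mm farther back than shut.
Start: joints at [-0.066, 0.628, 0.038, 1.517, -0.027, 0.996, -0.02], TCP at [650.014, 0.027, 231.313] pointing down, gripper open.
Joint ranges: [-3.06, 3.06], [-0.37, 2.12], [-1.25, 1.32], [0.18, 2.47], [-1.1, 4.24], [0.23, 1.98], [-2.94, 2.94]. Speed limits (rad/s): [2.57, 2.57, 3.14, 3.14, 3.14, 3.14, 3.14].

## Interface

Orientations are given as [roll, pitch, yaw] about the fixed x, y, z axes, in that order (R = Rz(yaw) Ry(pitch) Rx(roll)).
In Python, from cell import read_state, get_image, finish_job gives the robot as it stands.
- The arm moves only by the tool send_rows, never from a script. Its argument "series" is a list of rows, each an object of numbers: "ax", "ay", "az": the turn, a rotation vector about the tool's x, y, z in rad; "dx", "dy", "dz": the shift along the tool's x, y, z in cm; "hand": the closure, from 0 (fully open) to 1 (shut). In form: [{"ax": .., "ay": .., "az": .., "dx": .., "dy": .., "dz": .., "hand": ..}, ...]. A call has 1 to 10 rows; each row is the pose to reach, as a shift and turn from the pose commanded when the call began, along the tool's axes at that moment; what a row does not reach only later rows make up. A row lasts 1/10 s, in which the tool goes at most 50 mm and 8.59 degrees, less where a joint would pass 70% of its speed; a pose out of reach is approached as far as the arm can. A call with a gripper value outside its range is refused whole. The fingers move at their own pace and stop on an object; the grip force is fixed at half the most. Time passes only in rows, so rows that repeat a pose let the fingers close. It gives the time, the measured TCP pose, the force, the opening and the grip force at its end, in the units of the state.
- read_state(): the state, without advancing time (a new reading comes with each control period).
- get_image(name): name is "scene" or "side" or "wrist"; returns a dict with "pixels" (400x640x3 uint8, red, green, blue), "mtx" (3x3 intrinsics, pixels), "R" (3x3) and "t" (3): a world point X has camera coordinates R X + t. Camera axes: x right, y down, z forward; pixel columns grow to the right and rows downward; lengths in mm; the calibration is good to about 2 mm. A picture is of the moment at which its call begins. There is no depth.
- finish_job(): hands the job in; it is judged then, once.
The state is a dict: "clock": time; "qpos": joint angles; "qd": joint speeds; "tau": joint torques, N m; "eef_pos": TCP position; "tool_rot": TCP orientation; "force": force on the tool from outside, world axes, zero at the start; "torque": the same for the moment, N m; "width": finger opening in mm; "gripper_force": force on a finger pad.
Only numpy, scipy, OpenCV 4.12 (cv2) and the standard library are available. Lean on these libraries where they do the work, as an engineer would, in place of code of your own. Each camera call takes 0.05 s, during which the arm holds its last target. There are 200 camera calls.

## Working session

There is one attempt and no reset: what is moved stays moved. The work goes in short steps, Python scripts to look and compute and a tool call to move; the robot and the scene stay as the last step left them, time stands still between calls to the robot, and variables do not carry over. Pictures are saved under pics/ and viewed, at most 10 in all, crops included, and the job is handed in when it is done.

Besides the shell and the picture viewer there is one more tool, called as name([rows], argument=value, ...), one row to a line, values as JSON. send_rows: Moves the arm, as the interface text tells. Its arguments: {"type":"object","properties":{"series":{"type":"array","items":{"type":"object","properties":{"ax":{"type":"number"},"ay":{"type":"number"},"az":{"type":"number"},"dx":{"type":"number"},"dy":{"type":"number"},"dz":{"type":"number"},"hand":{"type":"number"}}}}},"required":["series"]}

```bash
mkdir -p pics; ls; cat > h.py <<'E'
import numpy as np, cv2
from cell import read_state, get_image, finish_job
def save(name,fn):
    g=get_image(name); cv2.imwrite('pics/'+fn+'.png',g['pixels'][:,:,::-1]); np.savez('pics/'+fn+'.npz',**g); return g
def ray(g,u,v):
    R=np.array(g['R']);t=np.array(g['t']).ravel()
    d=R.T@np.linalg.inv(np.array(g['mtx']))@np.array([u,v,1.]); return -R.T@t,d
def at(g,u,v,z):
    c,d=ray(g,u,v); return c+d*(z-c[2])/d[2]
def proj(g,X):
    p=np.array(g['mtx'])@(np.array(g['R'])@np.array(X,float)+np.array(g['t']).ravel()); return p[:2]/p[2]
E
python3 - <<'E'
from h import *
for n in('scene','side'):
    g=save(n,n+'0'); print(n,ray(g,320,200))
s=read_state();print(s)
a=np.vstack([cv2.imread('pics/scene0.png')]);
E
```

```text
pics
scene (array([ 969.31750573, -338.6643355 ,  869.54687224]), array([-0.39278907,  0.39294596, -0.83174343]))
side (array([ 429.07071344, -533.60762904,  733.926159  ]), array([ 0.12870658,  0.63112918, -0.76493984]))
{'clock': 0.1, 'qpos': array([-0.06580653,  0.62926336,  0.03847961,  1.51825215, -0.0270324 ,
        0.9962911 , -0.01999938]), 'qd': array([-1.40372584e-03, -2.57361645e-03, -6.63278215e-05, -4.30145022e-03,
        5.46449235e-04, -2.29826236e-04, -2.64678733e-04]), 'tau': array([ 3.65140630e-03, -5.64529252e+01,  1.23032581e+00, -1.93971133e+01,
        1.11524854e-02,  5.46943455e-03, -1.37002465e-05]), 'eef_pos': array([6.49450784e+02, 2.42924668e-02, 2.30480434e+02]), 'tool_rot': array([-3.13989750e+00,  1.04946198e-05,  1.57075802e+00]), 'force': array([-0.39010604,  0.8209666 , -0.2084601 ]), 'torque': array([-0.00263413, -0.00908447, -0.04183048]), 'gripper_force': 0.0, 'width': 85.48811731537694}
```

View pics/scene0.png

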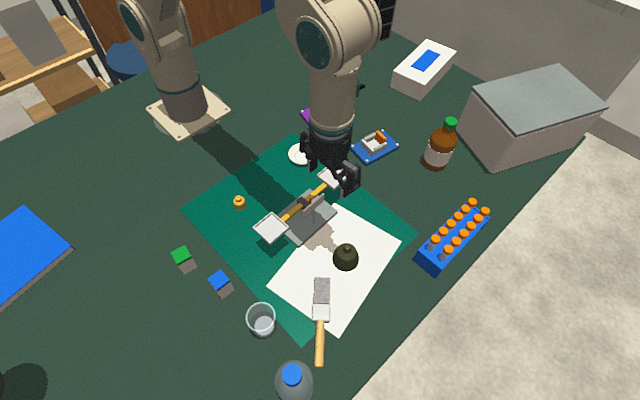

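View pics/side0.png

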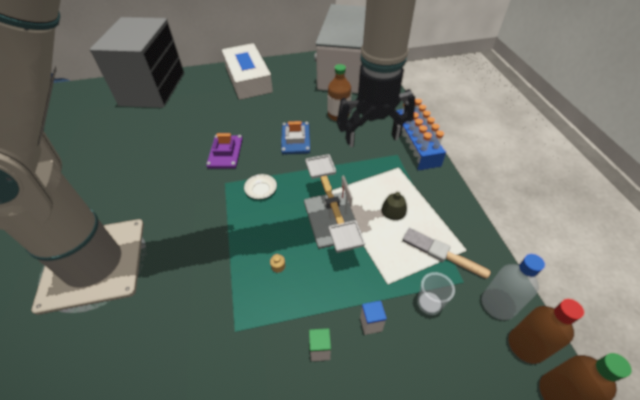

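The scene view shows the green cap at (180,254) and the blue cap at (219,279). The trays are at (270,228) and (332,177), and the blue loader is at (375,146). The side view agrees: green (319,338), blue (373,312), trays (320,166) and (345,236), loader (295,137), with a purple decoy at (225,150). Next I measure these.

```bash
python3 - <<'E'
from h import *
def blob(img,lo,hi,near,r=45):
    hsv=cv2.cvtColor(img,cv2.COLOR_BGR2HSV)
    m=cv2.inRange(hsv,np.array(lo),np.array(hi)); w=np.zeros_like(m); cv2.circle(w,near,r,255,-1); m&=w
    cs,_=cv2.findContours(m,cv2.RETR_EXTERNAL,cv2.CHAIN_APPROX_NONE); return max(cs,key=cv2.contourArea)
def rect(g,c,z):
    P=np.array([at(g,u,v,z)[:2] for u,v in c[:,0]],np.float32); return cv2.minAreaRect(P)
for n,pts in (('scene0',dict(g=(180,254),b=(219,279),l=(375,146))),('side0',dict(g=(319,338),b=(373,312),l=(295,137)))):
    g=dict(np.load('pics/'+n+'.npz')); im=np.ascontiguousarray(g['pixels'][:,:,::-1])
    for k,lo,hi,z in (('g',(45,120,80),(75,255,255),64),('b',(100,120,80),(125,255,255),64),('l',(100,120,60),(125,255,255),15)):
        c=blob(im,lo,hi,pts[k],20 if k!='l' else 40); print(n,k,np.round(np.concatenate([np.ravel(x) for x in rect(g,c,z)]),1))
    o=blob(im,(5,150,120),(20,255,255),pts['l'],30);M=cv2.moments(o);uv=M['m10']/M['m00'],M['m01']/M['m00'];print('fence',uv,at(g,*uv,45))
g=np.load('pics/scene0.npz')
for uv in((270,228),(332,177)):print('tray',at(g,*uv,84))
g2=np.load('pics/side0.npz')
for uv in((345,236),(320,166)):print('tray',at(g2,*uv,84))
A=cv2.imread('pics/scene0.png')
c1=cv2.resize(A[160:300,160:360],None,fx=4,fy=4,interpolation=cv2.INTER_CUBIC)[:560]
cv2.imwrite('pics/c1.png',c1)
E
```

```text
scene0 g [ 474.3 -304.    37.4   38.5   82.7]
scene0 b [ 587.8 -275.1   37.5   40.    89. ]
scene0 l [537.2 319.8 135.7  89.2  79.6]
fence (379.9017857142857, 136.66071428571428) [537.92429568 338.05031439  45.        ]
side0 g [ 455.  -318.2    0.     0.     0. ]
side0 b [ 582.4 -274.3   39.3   38.9   87.9]
side0 l [530.3 312.  125.9  81.9  81.5]
fence (294.5672043010752, 125.5) [533.25431967 336.04977605  45.        ]
tray [ 574.72080387 -110.86016064   84.        ]
tray [567.39688472 105.64977904  84.        ]
tray [ 569.11453295 -108.17378466   84.        ]
tray [562.49340547 112.38283391  84.        ]
```

View pics/c1.png

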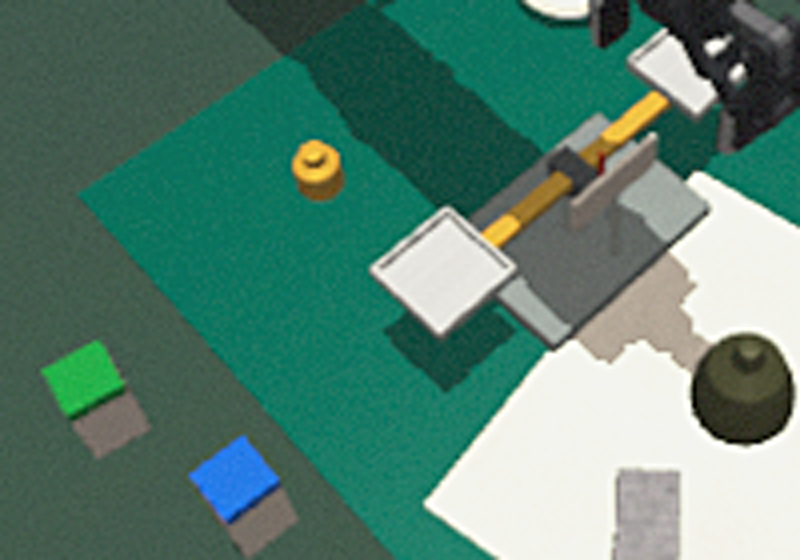

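The crop shows both canisters clear of other objects: green at roughly yaw -7°, blue at about -1°. The balance is nearly aligned with the world axes. The tool closes along world x, which suits every grasp here. I start with green.

send_rows([
  {"dx":-15,"dy":-9,"dz":3,"az":0.12,"hand":0},
  {"dx":-30.4,"dy":-17.8,"dz":9,"az":0.127,"hand":0},
  {"dx":-30.4,"dy":-17.8,"dz":11,"az":0.127,"hand":0},
  {"dx":-30.4,"dy":-17.8,"dz":11,"az":0.127,"hand":0},
  {"dx":-30.4,"dy":-17.8,"dz":11,"az":0.127,"hand":0},
  {"dx":-30.4,"dy":-17.8,"dz":11,"az":0.127,"hand":0},
  {"dx":-30.4,"dy":-17.8,"dz":11,"az":0.127,"hand":0},
  {"dx":-30.4,"dy":-17.8,"dz":11,"az":0.127,"hand":0},
  {"dx":-30.4,"dy":-17.8,"dz":11,"az":0.127,"hand":0},
  {"dx":-30.4,"dy":-17.8,"dz":11,"az":0.127,"hand":0},
])

```text
invalid input at $.series[0]: expected keys ax, ay, az, dx, dy, dz, hand
```

```bash
python3 - <<'E'
from h import *
g=save('wrist','w1'); s=read_state(); print(s['eef_pos'],s['tool_rot'],s['clock'])
im=np.ascontiguousarray(g['pixels'][:,:,::-1]);hsv=cv2.cvtColor(im,cv2.COLOR_BGR2HSV)
for k,lo,hi in(('g',(45,120,60),(75,255,255)),('b',(100,120,60),(125,255,255))):
    m=cv2.inRange(hsv,np.array(lo),np.array(hi));cs,_=cv2.findContours(m,0,1)
    if not cs: continue
    c=max(cs,key=cv2.contourArea);P=np.array([at(g,u,v,64)[:2] for u,v in c[:,0]],np.float32);print(k,cv2.boundingRect(c),cv2.minAreaRect(P))
# unobstructed trays, bottle in scene/side now
for n in('scene','side'):
    g=save(n,n+'1')
    im=np.ascontiguousarray(g['pixels'][:,:,::-1]);hsv=cv2.cvtColor(im,cv2.COLOR_BGR2HSV)
    m=cv2.inRange(hsv,np.array((0,0,150)),np.array((180,40,255)))
    for X in((570,-110,84),(565,110,84)):
        u,v=proj(g,X); w=np.zeros_like(m);cv2.circle(w,(int(u),int(v)),24,255,-1)
        cs,_=cv2.findContours(m&w,0,1);c=max(cs,key=cv2.contourArea);P=np.array([at(g,a,b,89)[:2] for a,b in c[:,0]],np.float32);print(n,'tray',cv2.minAreaRect(P))
E
```

```text
[6.49548607e+02 3.26771635e-02 2.30613036e+02] [-3.14018210e+00 -2.42417321e-06  1.57079301e+00] 0.15
g (148, 247, 1, 1) ((470.6726989746094, -72.45616912841797), (0.0, 0.0), 0.0)
b (489, 0, 116, 67) ((858.9808959960938, 136.5335235595703), (53.47181701660156, 95.43138885498047), 89.9845199584961)
scene tray ((574.8492431640625, -109.21942138671875), (63.45720291137695, 63.20052719116211), 2.63028883934021)
scene tray ((566.0035400390625, 97.64082336425781), (63.68195343017578, 36.505523681640625), 2.3130016326904297)
side tray ((570.9971313476562, -98.63912200927734), (90.19017028808594, 100.61095428466797), 79.91190338134766)
side tray ((562.5794677734375, 110.3243637084961), (64.0947494506836, 61.08935546875), 2.350492238998413)
```

send_rows([
  {"ax":0,"ay":0,"dx":-15,"dy":-9,"dz":3,"az":0.12,"hand":0},
  {"ax":0,"ay":0,"dx":-30.4,"dy":-17.8,"dz":9,"az":0.127,"hand":0},
  {"ax":0,"ay":0,"dx":-30.4,"dy":-17.8,"dz":11,"az":0.127,"hand":0},
  {"ax":0,"ay":0,"dx":-30.4,"dy":-17.8,"dz":11,"az":0.127,"hand":0},
  {"ax":0,"ay":0,"dx":-30.4,"dy":-17.8,"dz":11,"az":0.127,"hand":0},
  {"ax":0,"ay":0,"dx":-30.4,"dy":-17.8,"dz":11,"az":0.127,"hand":0},
  {"ax":0,"ay":0,"dx":-30.4,"dy":-17.8,"dz":11,"az":0.127,"hand":0},
  {"ax":0,"ay":0,"dx":-30.4,"dy":-17.8,"dz":11,"az":0.127,"hand":0},
  {"ax":0,"ay":0,"dx":-30.4,"dy":-17.8,"dz":11,"az":0.127,"hand":0},
  {"ax":0,"ay":0,"dx":-30.4,"dy":-17.8,"dz":11,"az":0.127,"hand":0},
])

```text
clock: 1.25
eef_pos: [472.5, -303.4, 121.3]
tool_rot: [3.141, -0.001, 1.444]
force: [-0.0, 0.0, -0.6]
width: 85.5
gripper_force: 0.0
```

```bash
python3 - <<'E'
from h import *
g=save('wrist','w1'); s=read_state(); print(s['eef_pos'],s['tool_rot'],s['clock'])
im=np.ascontiguousarray(g['pixels'][:,:,::-1]);hsv=cv2.cvtColor(im,cv2.COLOR_BGR2HSV)
for k,lo,hi in(('g',(45,120,60),(75,255,255)),('b',(100,120,60),(125,255,255))):
    m=cv2.inRange(hsv,np.array(lo),np.array(hi));cs,_=cv2.findContours(m,0,1)
    if not cs: continue
    c=max(cs,key=cv2.contourArea);P=np.array([at(g,u,v,64)[:2] for u,v in c[:,0]],np.float32);print(k,cv2.boundingRect(c),cv2.minAreaRect(P))
E
```

```text
[ 473.36368287 -302.56765133  121.60938069] [ 3.14034777e+00 -1.04055106e-03  1.44550907e+00] 1.3
g (284, 188, 55, 54) ((471.3885498046875, -301.5078430175781), (38.04472351074219, 35.874691009521484), 81.29795837402344)
b (443, 122, 65, 62) ((581.1265258789062, -272.76837158203125), (36.12790298461914, 39.963626861572266), 89.00558471679688)
```

send_rows([
  {"ax":0,"ay":0,"az":0.013,"dx":0.2,"dy":-0.1,"dz":4,"hand":0},
  {"ax":0,"ay":0,"az":0.013,"dx":0.2,"dy":-0.1,"dz":7.5,"hand":0},
  {"ax":0,"ay":0,"az":0.013,"dx":0.2,"dy":-0.1,"dz":9.2,"hand":0},
  {"ax":0,"ay":0,"az":0.013,"dx":0.2,"dy":-0.1,"dz":9.2,"hand":0.2},
  {"ax":0,"ay":0,"az":0.013,"dx":0.2,"dy":-0.1,"dz":9.2,"hand":0.4},
  {"ax":0,"ay":0,"az":0.013,"dx":0.2,"dy":-0.1,"dz":9.2,"hand":0.5},
  {"ax":0,"ay":0,"az":0.013,"dx":0.2,"dy":-0.1,"dz":9.2,"hand":0.6},
  {"ax":0,"ay":0,"az":0.013,"dx":0.2,"dy":-0.1,"dz":9.2,"hand":0.8},
  {"ax":0,"ay":0,"az":0.013,"dx":0.2,"dy":-0.1,"dz":9.2,"hand":1},
  {"ax":0,"ay":0,"az":0.013,"dx":0.2,"dy":-0.1,"dz":9.2,"hand":1},
])

```text
clock: 2.3
eef_pos: [472.6, -302.1, 31.0]
tool_rot: [3.139, 0.001, 1.431]
force: [-0.2, 0.4, 7.4]
width: 35.3
gripper_force: 59.9
```

send_rows([
  {"ax":0,"ay":0,"az":0,"dx":0,"dy":0,"dz":-4,"hand":1},
  {"ax":0,"ay":0,"az":0,"dx":2,"dy":0,"dz":-9,"hand":1},
  {"ax":0,"ay":0,"az":0,"dx":6,"dy":0.4,"dz":-12,"hand":1},
  {"ax":0,"ay":0,"az":-0.05,"dx":10,"dy":0.8,"dz":-14,"hand":1},
  {"ax":0,"ay":0,"az":-0.1,"dx":15,"dy":1.3,"dz":-15,"hand":1},
  {"ax":0,"ay":0,"az":-0.15,"dx":20,"dy":1.7,"dz":-15,"hand":1},
  {"ax":0,"ay":0,"az":-0.182,"dx":25,"dy":2.1,"dz":-15,"hand":1},
  {"ax":0,"ay":0,"az":-0.182,"dx":30,"dy":2.6,"dz":-15,"hand":1},
  {"ax":0,"ay":0,"az":-0.182,"dx":35,"dy":3,"dz":-15,"hand":1},
  {"ax":0,"ay":0,"az":-0.182,"dx":39,"dy":3.3,"dz":-15,"hand":1},
])

```text
clock: 3.3
eef_pos: [558.7, 83.0, 180.1]
tool_rot: [3.14, -0.001, 1.615]
force: [-0.6, -0.1, -1.3]
width: 35.1
gripper_force: 60.0
```

send_rows([
  {"ax":0,"ay":0,"az":0,"dx":2,"dy":0,"dz":0,"hand":1},
  {"ax":0,"ay":0,"az":0,"dx":3,"dy":0,"dz":0,"hand":1},
  {"ax":0,"ay":0,"az":0,"dx":3,"dy":0,"dz":0,"hand":1},
  {"ax":0,"ay":0,"az":0,"dx":3,"dy":0,"dz":0,"hand":1},
  {"ax":0,"ay":0,"az":0,"dx":3,"dy":0,"dz":0,"hand":1},
])

```text
clock: 3.8
eef_pos: [557.2, 107.2, 179.5]
tool_rot: [3.142, 0.001, 1.61]
force: [0.1, 0.6, -0.5]
width: 35.5
gripper_force: 60.1
```

```bash
python3 - <<'E'
from h import *
for n in('wrist','scene'): save(n,n+'2')
s=read_state();print(s['eef_pos'],s['force'],s['clock'])
cv2.imwrite('pics/c2.png',np.vstack([cv2.resize(cv2.imread('pics/wrist2.png'),(400,250)),cv2.resize(cv2.imread('pics/scene2.png')[100:260,230:430],(400,320))]))
E
```

```text
[557.24567889 107.80942062 179.42381678] [ 0.11705217 -0.36989897 -0.90121794] 3.9
```

View pics/c2.png

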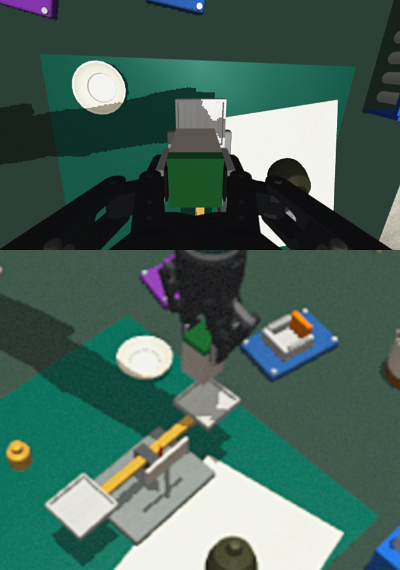

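The picture shows green held upright just short of the left tray, and the loader clearly visible. I shift by about 7 mm, lower it softly and let go.

send_rows([
  {"ax":0,"ay":0,"az":0,"dx":0.3,"dy":0.7,"dz":2.5,"hand":1},
  {"ax":0,"ay":0,"az":0,"dx":0.3,"dy":0.7,"dz":4.5,"hand":1},
  {"ax":0,"ay":0,"az":0,"dx":0.3,"dy":0.7,"dz":5.5,"hand":1},
  {"ax":0,"ay":0,"az":0,"dx":0.3,"dy":0.7,"dz":6.2,"hand":1},
  {"ax":0,"ay":0,"az":0,"dx":0.3,"dy":0.7,"dz":6.7,"hand":1},
  {"ax":0,"ay":0,"az":0,"dx":0.3,"dy":0.7,"dz":7.2,"hand":1},
  {"ax":0,"ay":0,"az":0,"dx":0.3,"dy":0.7,"dz":7.4,"hand":1},
  {"ax":0,"ay":0,"az":0,"dx":0.3,"dy":0.7,"dz":7.4,"hand":1},
])

```text
clock: 4.7
eef_pos: [564.2, 113.0, 105.5]
tool_rot: [3.141, -0.0, 1.613]
force: [-0.1, -0.7, 0.7]
width: 35.3
gripper_force: 60.3
```

send_rows([
  {"ax":0,"ay":0,"az":0,"dx":0,"dy":0,"dz":0,"hand":0.5},
  {"ax":0,"ay":0,"az":0,"dx":0,"dy":0,"dz":0,"hand":0.3},
  {"ax":0,"ay":0,"az":0,"dx":0,"dy":0,"dz":0,"hand":0.1},
  {"ax":0,"ay":0,"az":0,"dx":0,"dy":0,"dz":0,"hand":0},
  {"ax":0,"ay":0,"az":0,"dx":0,"dy":0,"dz":0,"hand":0},
  {"ax":0,"ay":0,"az":0,"dx":0,"dy":0,"dz":-3,"hand":0},
  {"ax":0,"ay":0,"az":0,"dx":0,"dy":0,"dz":-7,"hand":0},
  {"ax":0,"ay":0,"az":0,"dx":0,"dy":0,"dz":-10,"hand":0},
])

```text
clock: 5.5
eef_pos: [564.4, 113.0, 207.2]
tool_rot: [3.14, -0.0, 1.613]
force: [-0.1, -1.0, -0.8]
width: 85.9
gripper_force: 0.0
```

```bash
python3 - <<'E'
from h import *
for n in('wrist','scene'): save(n,n+'3')
s=read_state();print(s['eef_pos'],s['tool_rot'],s['force'],s['clock'])
cv2.imwrite('pics/c3.png',np.vstack([cv2.resize(cv2.imread('pics/wrist3.png'),(400,250)),cv2.resize(cv2.imread('pics/scene3.png')[100:260,230:430],(400,320))]))
E
```

```text
[566.95127404 113.54601375 209.70874998] [ 3.13292295e+00 -1.68425638e-03  1.61258850e+00] [-0.60808954  0.49901327  0.17994092] 5.6
```

View pics/c3.png

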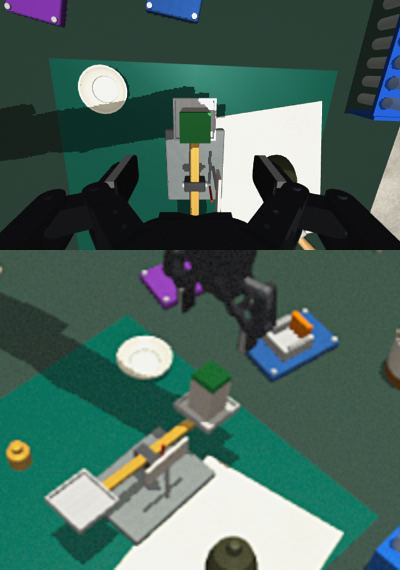

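Green stands on the left tray and the beam dips to its side. Now blue.

send_rows([
  {"ax":0,"ay":0,"az":0.059,"dx":-5,"dy":0.1,"dz":0,"hand":0},
  {"ax":0,"ay":0,"az":0.059,"dx":-10,"dy":0.1,"dz":0,"hand":0},
  {"ax":0,"ay":0,"az":0.059,"dx":-15,"dy":0.1,"dz":0,"hand":0},
  {"ax":0,"ay":0,"az":0.059,"dx":-20,"dy":0.1,"dz":0,"hand":0},
  {"ax":0,"ay":0,"az":0.059,"dx":-25,"dy":0.1,"dz":0,"hand":0},
  {"ax":0,"ay":0,"az":0.059,"dx":-30,"dy":0.1,"dz":0,"hand":0},
  {"ax":0,"ay":0,"az":0.059,"dx":-35,"dy":0.1,"dz":2,"hand":0},
  {"ax":0,"ay":0,"az":0.059,"dx":-38.6,"dy":0.1,"dz":5,"hand":0},
  {"ax":0,"ay":0,"az":0.059,"dx":-38.6,"dy":0.1,"dz":8,"hand":0},
  {"ax":0,"ay":0,"az":0.059,"dx":-38.6,"dy":0.1,"dz":8,"hand":0},
])

```text
clock: 6.6
eef_pos: [576.9, -272.6, 120.1]
tool_rot: [-3.132, -0.004, 1.551]
force: [0.3, 1.2, -0.1]
width: 85.6
gripper_force: 0.0
```

```bash
python3 - <<'E'
from h import *
g=save('wrist','w4'); s=read_state(); print(s['eef_pos'],s['tool_rot'],s['clock'])
im=np.ascontiguousarray(g['pixels'][:,:,::-1]);hsv=cv2.cvtColor(im,cv2.COLOR_BGR2HSV)
m=cv2.inRange(hsv,np.array((100,120,60)),np.array((125,255,255)));cs,_=cv2.findContours(m,0,1)
c=max(cs,key=cv2.contourArea);P=np.array([at(g,u,v,64)[:2] for u,v in c[:,0]],np.float32);print(cv2.boundingRect(c),cv2.minAreaRect(P))
# loader plate + fence from scene3
g=np.load('pics/scene3.npz')
E
```

```text
[ 579.15254128 -271.50845047  122.68060858] [-3.13612631e+00 -3.11032429e-03  1.55334790e+00] 6.65
(297, 191, 54, 54) ((583.7250366210938, -272.2860412597656), (37.93303298950195, 35.95315170288086), 89.04045867919922)
```

send_rows([
  {"ax":0,"ay":0,"az":0,"dx":0,"dy":0.2,"dz":4,"hand":0},
  {"ax":0,"ay":0,"az":0,"dx":0,"dy":0.2,"dz":7.5,"hand":0},
  {"ax":0,"ay":0,"az":0,"dx":0,"dy":0.2,"dz":9.2,"hand":0},
  {"ax":0,"ay":0,"az":0,"dx":0,"dy":0.2,"dz":9.2,"hand":0.3},
  {"ax":0,"ay":0,"az":0,"dx":0,"dy":0.2,"dz":9.2,"hand":0.4},
  {"ax":0,"ay":0,"az":0,"dx":0,"dy":0.2,"dz":9.2,"hand":0.5},
  {"ax":0,"ay":0,"az":0,"dx":0,"dy":0.2,"dz":9.2,"hand":0.6},
  {"ax":0,"ay":0,"az":0,"dx":0,"dy":0.2,"dz":9.2,"hand":0.8},
  {"ax":0,"ay":0,"az":0,"dx":0,"dy":0.2,"dz":9.2,"hand":1},
  {"ax":0,"ay":0,"az":0,"dx":0,"dy":0.2,"dz":9.2,"hand":1},
])

```text
clock: 7.65
eef_pos: [584.6, -273.2, 35.6]
tool_rot: [3.138, 0.001, 1.554]
force: [-1.1, 1.4, 8.0]
width: 34.8
gripper_force: 59.5
```

send_rows([
  {"ax":0,"ay":0,"az":0,"dx":0,"dy":0,"dz":-4,"hand":1},
  {"ax":0,"ay":0,"az":0,"dx":0,"dy":0,"dz":-9,"hand":1},
  {"ax":0,"ay":0,"az":-0.059,"dx":3,"dy":0,"dz":-13,"hand":1},
  {"ax":0,"ay":0,"az":-0.059,"dx":8,"dy":-0.8,"dz":-13,"hand":1},
  {"ax":0,"ay":0,"az":-0.059,"dx":12,"dy":-1.4,"dz":-13,"hand":1},
  {"ax":0,"ay":0,"az":-0.059,"dx":15,"dy":-1.4,"dz":-13,"hand":1},
  {"ax":0,"ay":0,"az":-0.059,"dx":16.45,"dy":-1.4,"dz":-13,"hand":1},
  {"ax":0,"ay":0,"az":-0.059,"dx":16.45,"dy":-1.4,"dz":-13,"hand":1},
  {"ax":0,"ay":0,"az":-0.059,"dx":16.45,"dy":-1.4,"dz":-13,"hand":1},
])

```text
clock: 8.55
eef_pos: [572.2, -110.1, 163.5]
tool_rot: [3.141, 0.002, 1.611]
force: [-0.1, -1.3, -1.2]
width: 35.0
gripper_force: 61.4
```

```bash
python3 - <<'E'
from h import *
for n in('side','scene'): save(n,n+'5')
s=read_state();print(s['eef_pos'],s['tool_rot'],s['force'],s['clock'])
cv2.imwrite('pics/c5.png',np.vstack([cv2.resize(cv2.imread('pics/side5.png')[120:270,260:420],(320,300)),cv2.resize(cv2.imread('pics/scene5.png')[120:260,240:400],(320,280))]))
E
```

```text
[ 571.89183856 -110.88321448  163.28642342] [3.14158586e+00 1.74444352e-03 1.60939391e+00] [-0.32874916 -0.50461323 -1.36485581] 8.65
```

View pics/c5.png

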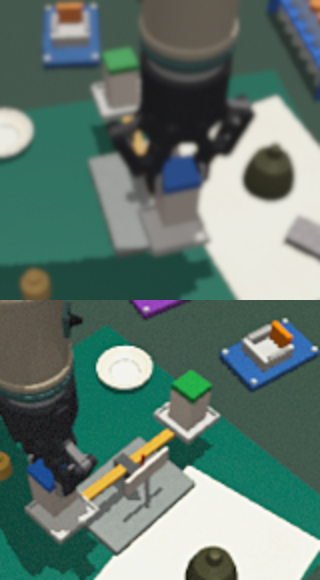

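Blue is over the raised right tray. I lower it slowly to about level and let go.

send_rows([
  {"ax":0,"ay":0,"az":0,"dx":0.2,"dy":0.2,"dz":1,"hand":1},
  {"ax":0,"ay":0,"az":0,"dx":0.2,"dy":0.2,"dz":1.7,"hand":1},
  {"ax":0,"ay":0,"az":0,"dx":0.2,"dy":0.2,"dz":2.3,"hand":1},
  {"ax":0,"ay":0,"az":0,"dx":0.2,"dy":0.2,"dz":2.9,"hand":1},
  {"ax":0,"ay":0,"az":0,"dx":0.2,"dy":0.2,"dz":3.5,"hand":1},
  {"ax":0,"ay":0,"az":0,"dx":0.2,"dy":0.2,"dz":4.1,"hand":1},
  {"ax":0,"ay":0,"az":0,"dx":0.2,"dy":0.2,"dz":4.6,"hand":1},
  {"ax":0,"ay":0,"az":0,"dx":0.2,"dy":0.2,"dz":4.6,"hand":1},
  {"ax":0,"ay":0,"az":0,"dx":0.2,"dy":0.2,"dz":4.6,"hand":0.5},
  {"ax":0,"ay":0,"az":0,"dx":0.2,"dy":0.2,"dz":4.6,"hand":0.3},
])

```text
clock: 9.65
eef_pos: [574.2, -105.7, 117.7]
tool_rot: [3.141, -0.0, 1.613]
force: [-1.3, -0.4, -0.1]
width: 55.7
gripper_force: 0.0
```

send_rows([
  {"ax":0,"ay":0,"az":0,"dx":0,"dy":0,"dz":0,"hand":0.1},
  {"ax":0,"ay":0,"az":0,"dx":0,"dy":0,"dz":0,"hand":0},
  {"ax":0,"ay":0,"az":0,"dx":0,"dy":0,"dz":0,"hand":0},
  {"ax":0,"ay":0,"az":0,"dx":0,"dy":0,"dz":-4,"hand":0},
  {"ax":0,"ay":0,"az":0,"dx":0,"dy":0,"dz":-8,"hand":0},
  {"ax":0,"ay":0,"az":0,"dx":0,"dy":0,"dz":-12,"hand":0},
  {"ax":0,"ay":0,"az":0,"dx":4,"dy":0,"dz":-12,"hand":0},
  {"ax":0,"ay":0,"az":0,"dx":8,"dy":0,"dz":-12,"hand":0},
  {"ax":0,"ay":0,"az":0,"dx":11,"dy":0,"dz":-12,"hand":0},
  {"ax":0,"ay":0,"az":0,"dx":11,"dy":0,"dz":-12,"hand":0},
])

```text
clock: 10.65
eef_pos: [569.0, 10.5, 237.5]
tool_rot: [3.141, -0.004, 1.621]
force: [-1.0, -1.1, -0.4]
width: 84.9
gripper_force: 0.0
```

```bash
python3 - <<'E'
from h import *
for n in('side','scene','wrist'): save(n,n+'6')
s=read_state();print(s['eef_pos'],s['tool_rot'],s['force'],s['clock'])
cv2.imwrite('pics/c6.png',np.hstack([cv2.resize(cv2.imread('pics/wrist6.png'),(400,250)),cv2.resize(cv2.imread('pics/scene6.png')[110:260,230:390],None,fx=2.4,fy=2.4)[:250]])) if 0 else cv2.imwrite('pics/c6.png',np.vstack([cv2.resize(cv2.imread('pics/wrist6.png'),(400,250)),cv2.resize(cv2.imread('pics/scene6.png')[110:260,230:390],(400,340))]))
E
```

```text
[569.24398602   3.10373285 237.34318966] [-3.14155856e+00  9.72579620e-04  1.61230905e+00] [-0.53461756 -0.98386331  0.56022161] 10.8
```

View pics/c6.png

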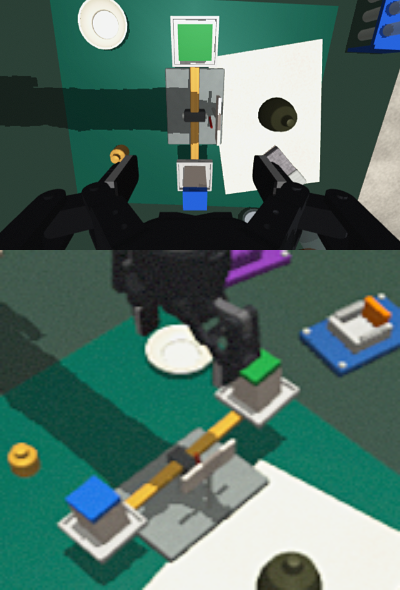

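Both canisters stand on their trays: blue cap at wrist (195,200), green cap at (195,43). Now I let it settle and triangulate the cap heights.

send_rows([
  {"ax":0,"ay":0,"az":0,"dx":0,"dy":0,"dz":-4,"hand":0},
  {"ax":0,"ay":0,"az":0,"dx":0,"dy":0,"dz":-6,"hand":0},
  {"ax":0,"ay":0,"az":0,"dx":0,"dy":0,"dz":-6,"hand":0},
  {"ax":0,"ay":0,"az":0,"dx":0,"dy":0,"dz":-6,"hand":0},
  {"ax":0,"ay":0,"az":0,"dx":0,"dy":0,"dz":-6,"hand":0},
  {"ax":0,"ay":0,"az":0,"dx":0,"dy":0,"dz":-6,"hand":0},
  {"ax":0,"ay":0,"az":0,"dx":0,"dy":0,"dz":-6,"hand":0},
])

```text
clock: 11.5
eef_pos: [568.8, 3.8, 296.4]
tool_rot: [-3.14, 0.0, 1.613]
force: [-0.0, -0.8, -0.3]
width: 85.5
gripper_force: 0.0
```

```bash
cat > tri.py <<'E'
from h import *
V={n:save(n,n+'7') for n in('side','scene','wrist')}
for k,lo,hi,X in(('g',(45,110,50),(75,255,255),(564,110,148)),('b',(100,110,50),(125,255,255),(574,-110,148))):
    o={}
    for n,g in V.items():
        hsv=cv2.cvtColor(np.ascontiguousarray(g['pixels']),cv2.COLOR_RGB2HSV);m=cv2.inRange(hsv,np.array(lo),np.array(hi))
        w=np.zeros_like(m);p=proj(g,X);cv2.circle(w,(int(p[0]),int(p[1])),30 if n!='wrist' else 60,255,-1)
        cs,_=cv2.findContours(m&w,0,1)
        if cs: c=max(cs,key=cv2.contourArea);M=cv2.moments(c);o[n]=(M['m10']/M['m00'],M['m01']/M['m00']);print(k,n,M['m00'],o[n],cv2.minAreaRect(c)[1])
    A=np.zeros((3,3));B=np.zeros(3)
    def tri(ns):
        A=np.zeros((3,3));B=np.zeros(3)
        for n in ns:
            c,d=ray(V[n],*o[n]);d=d/np.linalg.norm(d);Q=np.eye(3)-np.outer(d,d);A+=Q;B+=Q@c
        return np.round(np.linalg.solve(A,B),1)
    for ns in(('scene','side'),('scene','wrist'),('side','wrist')):
        if all(n in o for n in ns): print(k,ns,tri(ns))
s=read_state();print(s['eef_pos'],s['tool_rot'],s['clock'])
E
python3 tri.py
```

```text
g side 174.5 (321.22254059216806, 146.4574976122254) (14.23024845123291, 15.178930282592773)
g scene 198.5 (331.57262804366076, 159.82955499580183) (14.849241256713867, 15.55634880065918)
g wrist 1775.5 (311.8350699333521, 76.71960949967145) (42.0, 45.0)
g ('scene', 'side') [564.9 102.8 155.9]
g ('scene', 'wrist') [564.6 102.3 154.3]
g ('side', 'wrist') [564.2 101.7 158.2]
b side 251.5 (348.01259111994693, 225.2544731610338) (17.46256446838379, 17.220027923583984)
b scene 236.5 (266.8703312191684, 219.3875968992248) (15.55634880065918, 16.263456344604492)
b wrist 980.0 (312.06326530612245, 283.5530612244898) (31.0, 32.0)
b ('scene', 'side') [ 573.1 -113.1  126.9]
b ('scene', 'wrist') [ 573.8 -114.4  127.5]
b ('side', 'wrist') [ 572.9 -113.4  129.1]
[569.16345223   4.05147073 296.9422001 ] [-3.14096169e+00  7.89276284e-08  1.61283877e+00] 11.65
```

Blue dropped: its cap sits at 127 mm against 156 mm for green, a tilt of about +0.12 rad. I pick blue with the tool tilted to match it.

send_rows([
  {"ax":0,"ay":0,"az":0,"dx":-4,"dy":0,"dz":3,"hand":0},
  {"ax":0,"ay":0.06,"az":0,"dx":-8,"dy":0,"dz":5.5,"hand":0},
  {"ax":0,"ay":0.12,"az":0,"dx":-12.1,"dy":0,"dz":9,"hand":0},
  {"ax":0,"ay":0.12,"az":0,"dx":-12.1,"dy":0,"dz":12,"hand":0},
  {"ax":0,"ay":0.12,"az":0,"dx":-12.1,"dy":0,"dz":13.5,"hand":0},
  {"ax":0,"ay":0.12,"az":0,"dx":-12.1,"dy":0,"dz":13.5,"hand":0},
  {"ax":0,"ay":0.12,"az":0,"dx":-12.1,"dy":0,"dz":13.5,"hand":0},
])

```text
clock: 12.35
eef_pos: [574.8, -116.5, 162.6]
tool_rot: [3.141, -0.12, 1.613]
force: [-0.2, 0.8, -0.5]
width: 85.5
gripper_force: 0.0
```

```bash
python3 - <<'E'
from h import *
s=read_state();print(s['eef_pos'],s['tool_rot'],s['clock'])
g=save('wrist','w8')
hsv=cv2.cvtColor(g['pixels'],cv2.COLOR_RGB2HSV);m=cv2.inRange(hsv,np.array((100,110,50)),np.array((125,255,255)))
p=proj(g,(573.5,-113,130));w=np.zeros_like(m);cv2.circle(w,(int(p[0]),int(p[1])),60,255,-1);cs,_=cv2.findContours(m&w,0,1);c=max(cs,key=cv2.contourArea);M=cv2.moments(c)
print(at(g,M['m10']/M['m00'],M['m01']/M['m00'],132),cv2.minAreaRect(c))
E
```

```text
[ 574.75762465 -116.47461433  162.61473325] [ 3.14123905 -0.12020921  1.61346182] 12.35
[ 573.64527083 -113.00982923  132.        ] ((310.5, 233.0), (60.0, 61.0), 90.0)
```

send_rows([
  {"ax":0,"ay":0,"az":0,"dx":0,"dy":-0.1,"dz":2.5,"hand":0},
  {"ax":0,"ay":0,"az":0,"dx":0,"dy":-0.1,"dz":5,"hand":0},
  {"ax":0,"ay":0,"az":0,"dx":0,"dy":-0.1,"dz":6,"hand":0},
  {"ax":0,"ay":0,"az":0,"dx":0,"dy":-0.1,"dz":6,"hand":0.3},
  {"ax":0,"ay":0,"az":0,"dx":0,"dy":-0.1,"dz":6,"hand":0.4},
  {"ax":0,"ay":0,"az":0,"dx":0,"dy":-0.1,"dz":6,"hand":0.5},
  {"ax":0,"ay":0,"az":0,"dx":0,"dy":-0.1,"dz":6,"hand":0.6},
  {"ax":0,"ay":0,"az":0,"dx":0,"dy":-0.1,"dz":6,"hand":0.8},
  {"ax":0,"ay":0,"az":0,"dx":0,"dy":-0.1,"dz":6,"hand":1},
  {"ax":0,"ay":0,"az":0,"dx":0,"dy":-0.1,"dz":6,"hand":1},
])

```text
clock: 13.4
eef_pos: [573.6, -110.0, 103.1]
tool_rot: [3.14, -0.12, 1.613]
force: [1.3, -0.9, 0.8]
width: 35.2
gripper_force: 60.1
```

send_rows([
  {"ax":0,"ay":0,"az":0,"dx":0.1,"dy":0,"dz":-0.8,"hand":1},
  {"ax":0,"ay":0,"az":0,"dx":0.2,"dy":0,"dz":-1.6,"hand":1},
  {"ax":0,"ay":0,"az":0,"dx":0.3,"dy":0,"dz":-2.4,"hand":1},
  {"ax":0,"ay":0,"az":0,"dx":0.4,"dy":0,"dz":-3.2,"hand":1},
  {"ax":0,"ay":0,"az":0,"dx":0.5,"dy":0,"dz":-4.2,"hand":1},
  {"ax":0,"ay":0,"az":0,"dx":0.6,"dy":0,"dz":-5.2,"hand":1},
  {"ax":0,"ay":0,"az":0,"dx":0.9,"dy":0,"dz":-7.5,"hand":1},
  {"ax":0,"ay":-0.06,"az":0,"dx":1.2,"dy":0,"dz":-10,"hand":1},
  {"ax":0,"ay":-0.12,"az":0,"dx":1.6,"dy":0,"dz":-13,"hand":1},
  {"ax":0,"ay":-0.12,"az":0,"dx":1.9,"dy":0,"dz":-15.5,"hand":1},
])

```text
clock: 14.4
eef_pos: [573.4, -106.6, 261.1]
tool_rot: [3.14, -0.0, 1.617]
force: [0.9, 1.1, -0.9]
width: 35.5
gripper_force: 60.0
```

send_rows([
  {"ax":0,"ay":0,"az":0.05,"dx":4,"dy":-0.5,"dz":-0.5,"hand":1},
  {"ax":0,"ay":0,"az":0.1,"dx":9,"dy":-1,"dz":-0.5,"hand":1},
  {"ax":0,"ay":0,"az":0.15,"dx":14,"dy":-1.5,"dz":-0.5,"hand":1},
  {"ax":0,"ay":0,"az":0.207,"dx":19,"dy":-2,"dz":-0.5,"hand":1},
  {"ax":0,"ay":0,"az":0.207,"dx":24,"dy":-2.6,"dz":-0.5,"hand":1},
  {"ax":0,"ay":0,"az":0.207,"dx":27,"dy":-2.6,"dz":-0.5,"hand":1},
  {"ax":0,"ay":0,"az":0.207,"dx":27.8,"dy":-2.6,"dz":-0.5,"hand":1},
  {"ax":0,"ay":0,"az":0.207,"dx":27.8,"dy":-2.6,"dz":-0.5,"hand":1},
  {"ax":0,"ay":0,"az":0.207,"dx":27.8,"dy":-2.6,"dz":-0.5,"hand":1},
])

```text
clock: 15.3
eef_pos: [535.6, 165.4, 264.2]
tool_rot: [3.141, 0.001, 1.404]
force: [-1.0, -0.2, -0.7]
width: 35.1
gripper_force: 60.3
```

```bash
python3 - <<'E'
from h import *
s=read_state();print(s['eef_pos'],s['tool_rot'],s['clock'])
for n in('scene','side','wrist'):
    g=save(n,n+'9')
    hsv=cv2.cvtColor(g['pixels'],cv2.COLOR_RGB2HSV)
    for k,lo,hi,z,r in(('plate',(100,110,50),(125,255,255),15,{'wrist':160}.get(n,38)),('fence',(5,150,100),(20,255,255),52,{'wrist':80}.get(n,25))):
        m=cv2.inRange(hsv,np.array(lo),np.array(hi));p=proj(g,(534,318,30));w=np.zeros_like(m);cv2.circle(w,(int(p[0]),int(p[1])),r,255,-1)
        cs,_=cv2.findContours(m&w,0,1)
        if not cs: continue
        c=max(cs,key=cv2.contourArea);P=np.array([at(g,u,v,z)[:2] for u,v in c[:,0]],np.float32);print(n,k,cv2.boundingRect(c),np.round(np.concatenate([np.ravel(x) for x in cv2.minAreaRect(P)]),1))
E
```

```text
[535.62526613 165.40494091 264.16520249] [3.14119120e+00 1.25332254e-03 1.40396516e+00] 15.3
scene plate (350, 130, 50, 36) [537.3 319.5 136.2  89.4  79.6]
scene fence (375, 130, 11, 14) [538.8 330.2  25.9  49.1  75.2]
side plate (281, 123, 29, 31) [529.2 317.  137.8  84.7  78.7]
side fence (290, 122, 10, 8) [531.9 327.5  34.2  26.9  79.8]
wrist plate (248, 0, 75, 92) [529.1 308.   95.6  83.6  80.4]
wrist fence (264, 0, 38, 9) [534.9 340.7   7.1  37.5  80.4]
```

View pics/wrist9.png

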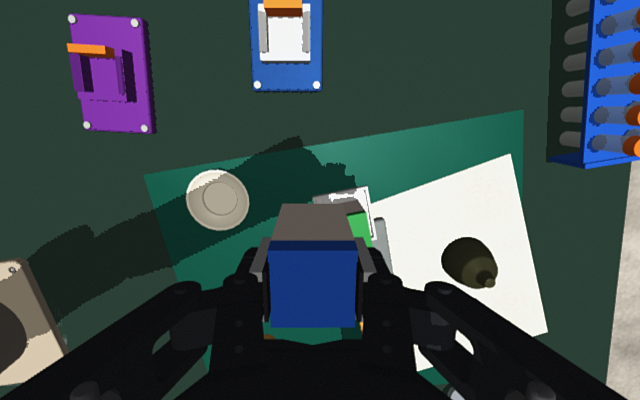

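The wrist view shows the blue loader's front edge at row 92 (columns 249–322), the white nest's front edge at row 62 and the fence's inner top edge at about row 9 (column 283). The purple decoy is at (110,75). I work out the pocket position from these.

```bash
python3 - <<'E'
from h import *
g=dict(np.load('pics/wrist9.npz')); print('cam',ray(g,320,200)[0])
e=np.array([.167,.986]);
for nm,uv,z in(('plateL',(250,91),15),('plateR',(322,92),15),('nestL',(259,62),36),('nestR',(311,62),36),('fenceL',(264,9),52),('fenceR',(302,9),52)): print(nm,at(g,*uv,z)[:2])
hsv=cv2.cvtColor(g['pixels'],cv2.COLOR_RGB2HSV); print(hsv[0:24,283].tolist()); print(hsv[52:68,285].tolist())
E
```

```text
cam [547.60852545 234.518614   405.26489359]
plateL [477.53727881 268.28712294]
plateR [562.2089867  252.78567721]
nestL [497.82570422 294.39703587]
nestR [554.42677426 284.79978094]
fenceL [515.57192997 339.41146496]
fenceR [553.4893752  332.97953369]
[[17, 188, 242], [18, 185, 242], [17, 189, 241], [17, 185, 242], [18, 188, 242], [17, 187, 243], [18, 186, 248], [15, 196, 234], [11, 221, 98], [9, 216, 84], [10, 226, 89], [9, 211, 93], [10, 216, 91], [10, 219, 92], [10, 229, 89], [9, 228, 86], [9, 89, 109], [30, 4, 202], [90, 2, 255], [90, 1, 248], [60, 1, 245], [30, 1, 244], [30, 1, 244], [60, 1, 245]]
[[120, 1, 245], [110, 3, 247], [110, 3, 247], [110, 3, 247], [110, 3, 247], [113, 4, 248], [113, 4, 250], [114, 5, 251], [116, 9, 204], [40, 11, 70], [112, 72, 78], [109, 164, 140], [109, 188, 178], [108, 186, 184], [109, 186, 181], [109, 189, 178]]
```

send_rows([
  {"ax":0,"ay":0,"az":0,"dx":3,"dy":-0.7,"dz":1,"hand":1},
  {"ax":0,"ay":0,"az":0,"dx":7,"dy":-1.5,"dz":3,"hand":1},
  {"ax":0,"ay":0,"az":0,"dx":11,"dy":-2.3,"dz":6,"hand":1},
  {"ax":0,"ay":0,"az":0,"dx":14,"dy":-3,"dz":9,"hand":1},
  {"ax":0,"ay":0,"az":0,"dx":14,"dy":-3,"dz":12,"hand":1},
  {"ax":0,"ay":0,"az":0,"dx":14,"dy":-3,"dz":13.4,"hand":1},
  {"ax":0,"ay":0,"az":0,"dx":14,"dy":-3,"dz":13.4,"hand":1},
  {"ax":0,"ay":0,"az":0,"dx":14,"dy":-3,"dz":13.4,"hand":1},
  {"ax":0,"ay":0,"az":0,"dx":14,"dy":-3,"dz":13.4,"hand":1},
])

```text
clock: 16.35
eef_pos: [530.5, 309.6, 131.8]
tool_rot: [3.139, -0.002, 1.404]
force: [0.3, -0.5, -0.9]
width: 35.2
gripper_force: 60.4
```

```bash
python3 - <<'E'
from h import *
s=read_state();print(s['eef_pos'],s['tool_rot'],s['force'],s['clock'])
for n in('scene','side'): save(n,n+'10')
cv2.imwrite('pics/c10.png',np.vstack([cv2.resize(cv2.imread('pics/scene10.png')[90:190,310:450],(420,300)),cv2.resize(cv2.imread('pics/side10.png')[70:170,240:380],(420,300))]))
E
```

```text
[530.52431612 309.62686453 131.80356637] [ 3.13887481e+00 -1.81819640e-03  1.40369139e+00] [ 0.31179602 -0.45884162 -0.87742148] 16.35
```

View pics/c10.png

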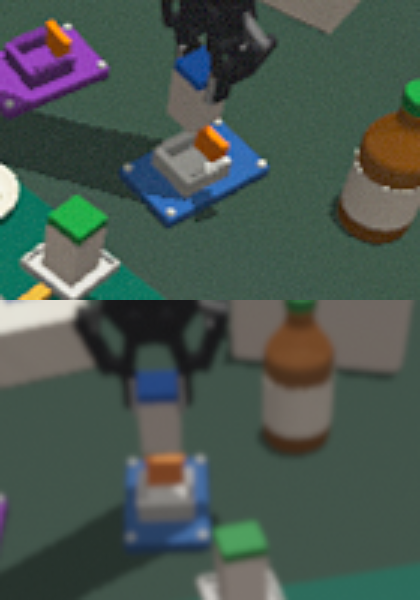

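Blue hangs upright above the nest, slightly short of the fence and well clear of the bottle. I lower it to just under the fence top and then feel along +y.

send_rows([
  {"ax":0,"ay":0,"az":0,"dx":0,"dy":-0.1,"dz":1.5,"hand":1},
  {"ax":0,"ay":0,"az":0,"dx":0,"dy":-0.1,"dz":3,"hand":1},
  {"ax":0,"ay":0,"az":0,"dx":0,"dy":-0.1,"dz":4.2,"hand":1},
  {"ax":0,"ay":0,"az":0,"dx":0,"dy":-0.1,"dz":5.0,"hand":1},
  {"ax":0,"ay":0,"az":0,"dx":0,"dy":-0.1,"dz":5.2,"hand":1},
  {"ax":0,"ay":0,"az":0,"dx":0,"dy":-0.1,"dz":5.2,"hand":1},
  {"ax":0,"ay":0,"az":0,"dx":0,"dy":-0.1,"dz":5.2,"hand":1},
])

```text
clock: 17.15
eef_pos: [528.2, 310.6, 78.3]
tool_rot: [3.141, -0.001, 1.406]
force: [-0.3, 0.0, -0.9]
width: 35.5
gripper_force: 60.5
```

send_rows([
  {"ax":0,"ay":0,"az":0,"dx":0.2,"dy":0,"dz":0,"hand":1},
  {"ax":0,"ay":0,"az":0,"dx":0.4,"dy":0,"dz":0,"hand":1},
  {"ax":0,"ay":0,"az":0,"dx":0.6,"dy":0,"dz":0,"hand":1},
  {"ax":0,"ay":0,"az":0,"dx":0.6,"dy":0,"dz":0,"hand":1},
])

```text
clock: 17.55
eef_pos: [528.9, 317.0, 78.1]
tool_rot: [3.141, -0.001, 1.406]
force: [-0.1, 0.1, -1.5]
width: 35.1
gripper_force: 60.5
```

send_rows([
  {"ax":0,"ay":0,"az":0,"dx":0.15,"dy":0,"dz":0,"hand":1},
  {"ax":0,"ay":0,"az":0,"dx":0.3,"dy":0,"dz":0,"hand":1},
  {"ax":0,"ay":0,"az":0,"dx":0.3,"dy":0,"dz":0,"hand":1},
  {"ax":0,"ay":0,"az":0,"dx":0.3,"dy":0,"dz":0,"hand":1},
])

```text
clock: 17.95
eef_pos: [529.3, 319.3, 77.9]
tool_rot: [-3.142, 0.0, 1.406]
force: [-0.1, 1.2, -1.2]
width: 35.0
gripper_force: 60.5
```

send_rows([
  {"ax":0,"ay":0,"az":0,"dx":0.1,"dy":0.15,"dz":0,"hand":1},
  {"ax":0,"ay":0,"az":0,"dx":0.2,"dy":0.15,"dz":0,"hand":1},
  {"ax":0,"ay":0,"az":0,"dx":0.2,"dy":0.15,"dz":0,"hand":1},
  {"ax":0,"ay":0,"az":0,"dx":0.2,"dy":0.15,"dz":0,"hand":1},
])

```text
clock: 18.35
eef_pos: [531.1, 321.1, 77.9]
tool_rot: [-3.142, -0.0, 1.406]
force: [-0.5, 1.3, -1.6]
width: 35.0
gripper_force: 60.5
```

send_rows([
  {"ax":0,"ay":0,"az":0,"dx":0.1,"dy":0,"dz":0,"hand":1},
  {"ax":0,"ay":0,"az":0,"dx":0.2,"dy":0,"dz":0,"hand":1},
  {"ax":0,"ay":0,"az":0,"dx":0.2,"dy":0,"dz":0,"hand":1},
  {"ax":0,"ay":0,"az":0,"dx":0.2,"dy":0,"dz":0,"hand":1},
])

```text
clock: 18.75
eef_pos: [531.2, 321.5, 77.7]
tool_rot: [-3.141, 0.002, 1.405]
force: [-1.4, -4.1, 0.7]
width: 35.3
gripper_force: 60.8
```

That is the fence: a steady 4 N at y ≈ 321.5. I back off 1.5 mm and lower slowly.

send_rows([
  {"ax":0,"ay":0,"az":0,"dx":-0.3,"dy":0,"dz":0,"hand":1},
  {"ax":0,"ay":0,"az":0,"dx":-0.3,"dy":0,"dz":0,"hand":1},
  {"ax":0,"ay":0,"az":0,"dx":-0.3,"dy":0,"dz":0.2,"hand":1},
  {"ax":0,"ay":0,"az":0,"dx":-0.3,"dy":0,"dz":0.4,"hand":1},
  {"ax":0,"ay":0,"az":0,"dx":-0.3,"dy":0,"dz":0.6,"hand":1},
  {"ax":0,"ay":0,"az":0,"dx":-0.3,"dy":0,"dz":0.6,"hand":1},
  {"ax":0,"ay":0,"az":0,"dx":-0.3,"dy":0,"dz":0.6,"hand":1},
])

```text
clock: 19.45
eef_pos: [530.9, 320.2, 71.8]
tool_rot: [-3.141, -0.0, 1.406]
force: [-0.5, -0.2, -0.7]
width: 35.5
gripper_force: 60.5
```

send_rows([
  {"ax":0,"ay":0,"az":0,"dx":0,"dy":0,"dz":0.2,"hand":1},
  {"ax":0,"ay":0,"az":0,"dx":0,"dy":0,"dz":0.4,"hand":1},
  {"ax":0,"ay":0,"az":0,"dx":0,"dy":0,"dz":0.6,"hand":1},
  {"ax":0,"ay":0,"az":0,"dx":0,"dy":0,"dz":0.6,"hand":1},
  {"ax":0,"ay":0,"az":0,"dx":0,"dy":0,"dz":0.6,"hand":1},
])

```text
clock: 19.95
eef_pos: [530.9, 320.0, 65.8]
tool_rot: [-3.141, 0.0, 1.406]
force: [0.0, 0.1, -1.3]
width: 35.1
gripper_force: 60.5
```

send_rows([
  {"ax":0,"ay":0,"az":0,"dx":0,"dy":0,"dz":0.2,"hand":1},
  {"ax":0,"ay":0,"az":0,"dx":0,"dy":0,"dz":0.4,"hand":1},
  {"ax":0,"ay":0,"az":0,"dx":0,"dy":0,"dz":0.6,"hand":1},
  {"ax":0,"ay":0,"az":0,"dx":0,"dy":0,"dz":0.7,"hand":1},
  {"ax":0,"ay":0,"az":0,"dx":0,"dy":0,"dz":0.8,"hand":1},
  {"ax":0,"ay":0,"az":0,"dx":0,"dy":0,"dz":0.8,"hand":1},
])

```text
clock: 20.55
eef_pos: [530.9, 320.0, 57.7]
tool_rot: [-3.141, 0.0, 1.406]
force: [0.7, 0.0, -0.7]
width: 35.3
gripper_force: 60.5
```

send_rows([
  {"ax":0,"ay":0,"az":0,"dx":0,"dy":0,"dz":0.1,"hand":1},
  {"ax":0,"ay":0,"az":0,"dx":0,"dy":0,"dz":0.2,"hand":1},
  {"ax":0,"ay":0,"az":0,"dx":0,"dy":0,"dz":0.3,"hand":1},
  {"ax":0,"ay":0,"az":0,"dx":0,"dy":0,"dz":0.3,"hand":1},
])

```text
clock: 20.95
eef_pos: [530.8, 320.0, 54.8]
tool_rot: [-3.141, 0.0, 1.406]
force: [0.2, 0.2, -2.0]
width: 35.1
gripper_force: 60.5
```

send_rows([
  {"ax":0,"ay":0,"az":0,"dx":0,"dy":0,"dz":0.1,"hand":1},
  {"ax":0,"ay":0,"az":0,"dx":0,"dy":0,"dz":0.2,"hand":1},
  {"ax":0,"ay":0,"az":0,"dx":0,"dy":0,"dz":0.2,"hand":1},
  {"ax":0,"ay":0,"az":0,"dx":0,"dy":0,"dz":0.2,"hand":1},
])

```text
clock: 21.35
eef_pos: [531.0, 320.2, 53.5]
tool_rot: [3.141, -0.0, 1.406]
force: [-1.2, -1.1, 4.1]
width: 34.9
gripper_force: 61.1
```

send_rows([
  {"ax":0,"ay":0,"az":0,"dx":0,"dy":0,"dz":0.1,"hand":1},
  {"ax":0,"ay":0,"az":0,"dx":0,"dy":0,"dz":0.2,"hand":1},
  {"ax":0,"ay":0,"az":0,"dx":0,"dy":0,"dz":0.2,"hand":1},
  {"ax":0,"ay":0,"az":0,"dx":0,"dy":0,"dz":0.2,"hand":1},
])

```text
clock: 21.75
eef_pos: [531.0, 320.2, 53.4]
tool_rot: [3.141, -0.001, 1.406]
force: [-5.2, -2.2, 19.1]
width: 35.2
gripper_force: 63.1
```

Floor contact at TCP 53.4, which matches the 20 mm floor. I ease off the pressure and release.

send_rows([
  {"ax":0,"ay":0,"az":0,"dx":0,"dy":0,"dz":-0.17,"hand":1},
  {"ax":0,"ay":0,"az":0,"dx":0,"dy":0,"dz":-0.17,"hand":1},
  {"ax":0,"ay":0,"az":0,"dx":0,"dy":0,"dz":-0.17,"hand":0.55},
  {"ax":0,"ay":0,"az":0,"dx":0,"dy":0,"dz":-0.17,"hand":0.45},
  {"ax":0,"ay":0,"az":0,"dx":0,"dy":0,"dz":-0.17,"hand":0.3},
  {"ax":0,"ay":0,"az":0,"dx":0,"dy":0,"dz":-0.17,"hand":0.15},
  {"ax":0,"ay":0,"az":0,"dx":0,"dy":0,"dz":-0.17,"hand":0.1},
  {"ax":0,"ay":0,"az":0,"dx":0,"dy":0,"dz":-0.17,"hand":0.1},
])

```text
clock: 22.55
eef_pos: [530.9, 320.0, 52.5]
tool_rot: [-3.142, 0.0, 1.406]
force: [0.7, 0.4, 0.6]
width: 76.5
gripper_force: 0.0
```

send_rows([
  {"ax":0,"ay":0,"az":0,"dx":0,"dy":0,"dz":-2,"hand":0.1},
  {"ax":0,"ay":0,"az":0,"dx":0,"dy":0,"dz":-5,"hand":0.1},
  {"ax":0,"ay":0,"az":0,"dx":0,"dy":0,"dz":-9,"hand":0.1},
  {"ax":0,"ay":0,"az":0,"dx":0,"dy":0,"dz":-13,"hand":0.1},
  {"ax":0,"ay":0,"az":0,"dx":-4,"dy":0,"dz":-17,"hand":0.1},
  {"ax":0,"ay":0,"az":0,"dx":-8,"dy":0,"dz":-20,"hand":0.1},
  {"ax":0,"ay":0,"az":0,"dx":-8,"dy":0,"dz":-20,"hand":0.1},
  {"ax":0,"ay":0,"az":0,"dx":-8,"dy":0,"dz":-20,"hand":0.1},
])

```text
clock: 23.35
eef_pos: [518.6, 239.9, 254.1]
tool_rot: [3.139, -0.002, 1.403]
force: [-0.2, 0.5, -1.1]
width: 76.5
gripper_force: 0.0
```

```bash
sed -i "s/(574,-110,148)/(531,319,84)/;s/+'7'/+'11'/" tri.py; python3 tri.py; python3 - <<'E'
import cv2,numpy as np
cv2.imwrite('pics/c11.png',np.vstack([cv2.resize(cv2.imread('pics/scene11.png')[90:250,230:450],(440,320)),cv2.resize(cv2.imread('pics/wrist11.png'),(440,275))]))
E
```

```text
g side 140.0 (319.62619047619046, 149.51785714285714) (10.78638744354248, 16.277639389038086)
g scene 179.5 (335.5682451253482, 162.42154131847724) (17.0, 14.0)
g wrist 1366.0 (380.63787213274765, 307.4587603709126) (38.840721130371094, 37.95720291137695)
g ('scene', 'side') [564.3 119.  132. ]
g ('scene', 'wrist') [564.5 118.  131.5]
g ('side', 'wrist') [563.8 119.2 133.4]
b side 176.0 (295.45549242424244, 139.22727272727272) (28.0, 25.0)
b scene 502.0 (376.2672642762284, 143.46049136786186) (36.06244659423828, 35.35533905029297)
b wrist 7504.0 (313.3974769012082, 98.87691009239515) (73.0, 111.0)
b ('scene', 'side') [529.7 338.4  -1.7]
b ('scene', 'wrist') [534.2 325.9  22. ]
b ('side', 'wrist') [531.4 324.7   1.6]
[517.03195021 242.51603463 251.4938311 ] [-3.13972653e+00  3.43569314e-05  1.40759553e+00] 23.5
```

View pics/c11.png

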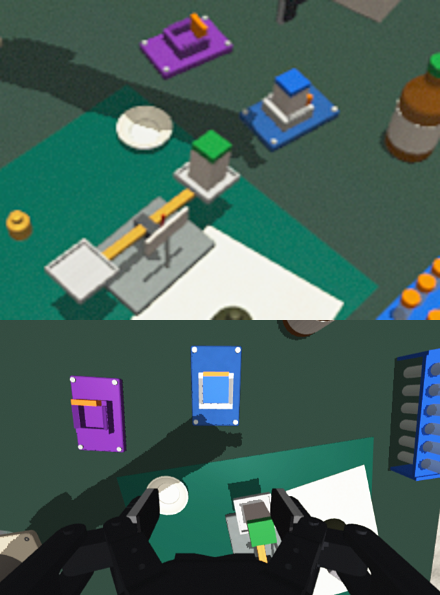

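Blue sits upright inside the nest against the fence. Green stands on the left tray, which has tilted about 0.1 rad, and the hand is clear. I hand it in.

```bash
python3 -c "
from cell import finish_job; print(finish_job())"
```

```text
the job is handed in; nothing more can be done
None
```

Blue dropped, so it is the heavier canister: it stands upright in the loader pocket (floor felt, fit checked by picture only), green is still on the left tray, and the job is handed in with no verdict returned.

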